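# Check the laminator's stop button and reset it

## Task

Check the laminator's emergency stop: push the red mushroom button in until it latches, then turn it clockwise (seen from above) by pushing one of its ears with a fingertip until it springs back out, and let it return; do not grip it. Then press the green reset button fully down and let it go. Leave the white button alone and everything else on the desk where it stands.

Things in the scene. Friction and masses are not known exactly. Their poses are not given: they have to be found in the camera images.
- station_top (a point): Centre of the top face of the stop station, on the axis of the mushroom button. The station is a grey box with a yellow top, 120 x 120 mm and 55 mm high, fixed to the desk. z up; at rest the two ears of the button lie along this frame's +y and -y. A black collar 48 mm across stands 6 mm above the yellow top round the axis
- station: The whole stop station, box and red button together; origin at the centre of the underside of the box, 55 mm below station_top
- head_top (a point): Middle of the top of the red mushroom button (a dome 50 mm across). It is 41 mm above the yellow top when the button is out and 31 mm when latched in. The frame turns with the button
- ear_a (a point): Centre line of one of the two red ears that stick out of the mushroom button for turning it: point 46 mm from the button's axis, half-way up the ear. The two ears form a straight bar 112 mm long tip to tip, 16 mm wide, 14 mm high; its underside is 20 mm above the yellow top when the button is out, 10 mm when latched in. Moves and turns with the button
- ear_b (a point): The same point on the opposite ear
- stop (a joint): How far the mushroom button is pushed in, m: 0 out, 0.010 fully in. It takes about 7 N to start, less as it goes in, and snaps over at 6 mm; past that it goes fully in and stays latched by itself (about 6 N would be needed to lift it out). Turned far enough while in, it springs out again
- twist (a joint): How far the mushroom button is turned clockwise as seen from above, rad: 0 at rest, at most 1.0. A light spring (0.01 to 0.04 N m) brings it back to 0 when let go. While the button is in, turning meets the latch at about 0.36 rad (about 0.07 N m more) and the button springs out at about 0.7 rad. An ear can be pushed round from its side with a fingertip
- green_top (a point): Middle of the top of the green reset push button, 32 mm across, on the left (+y) of the grey button pad: a block 80 x 150 x 30 mm (x, y, z) fixed to the desk. The top stands 52 mm above the desk, 10 mm above its black round housing
- green (a joint): Travel of the green button, m: 0 out, 0.006 fully in; springs back by itself, about 5 N when fully in
- white_top (a point): Middle of the top of the white button on the same pad, 74 mm from the green one, same size and height; to be left alone
- white (a joint): Travel of the white button, m: 0 out, 0.006 fully in
- stapler: Bystander: blue and black stapler, 130 x 36 x 50 mm, lying along its x; origin at the centre of its underside
- notes: Bystander: block of yellow and pink sticky notes, 76 x 76 x 32 mm; origin at the centre of its underside
- mouse: Bystander: black computer mouse, 105 x 62 x 34 mm; origin at the centre of its underside
- mug: Bystander: blue mug, 80 mm across, 90 mm high, handle at its +y; origin at the centre of its underside
- pencup: Bystander: black pen cup, 72 mm across, 100 mm high, pens to 150 mm; origin at the centre of its underside
- glue: Bystander: orange glue stick standing up, 31 mm across, 90 mm high; origin at the centre of its underside
- fan: Bystander: small pink desk fan on a white foot, foot 84 mm across, 167 mm high; origin at the centre of its underside
Not all that is in view belongs to the job. There is more than one size of the station; the job needs the larger. Of the things that look like the part that bears green_top, take the one that is farthest from the robot's base at the start.

How it is judged:
By the outcome, as a careful person would: the job done as asked, in the order asked, and still so for the second after the job is handed in, with the robot touching nothing.
It also fails if it takes over 54 s, if anything falls off the work surface, if the arm or the gripper's body presses on something with over 40 N, if the wrist force passes 120 N, or if a joint passes its speed limit or range.

## Robot

A 6-joint arm with a two-finger parallel gripper is mounted at the origin on the work surface. World frame = base frame: x ahead of the robot, y to its left, z up, the work surface at z = 0. Lengths are in mm, angles in degrees, forces in N, time in s.
With the tool pointing down it reaches from about 350 to 850 mm from the base axis. Payload 8.1 kg.
Tool frame: the origin (TCP) lies between the finger pads; the fingertips stand 14 mm ahead of it and the grasp point (between the pads) lies 5 mm behind it; z points along the fingers, x is the direction in which the jaws open and shut, and the axes are right-handed (so a half turn about z gives the same grasp; the last joint's range is limited). The gripper opens to 85 mm and grips with 20 to 120 N. Pads are 22 mm wide; open, the fingers measure 114 mm over their backs; the gripper's body (76 mm by 85 mm) begins 54 mm behind the grasp point. The pads swing forward as they close: fully open they stand 13 mm farther back than shut.
Start: joints at [68.331, 7.471, 85.268, -0, 87.261, -4.893], TCP at [173.159, 574.475, 245.292] pointing down, gripper open.
Joint ranges: [-169.43, 169.43], [-51.17, 129.36], [1.28, 143.12], [-76.62, 256.62], [0, 156.53], [-152.29, 152.29]. Speed limits (degrees/s): [136.94, 136.94, 159.86, 180, 180, 180].

## Interface

Orientations are given as [roll, pitch, yaw] about the fixed x, y, z axes, in that order (R = Rz(yaw) Ry(pitch) Rx(roll)).
In Python, from bench import r, vision, job gives the robot as it stands.
- The arm moves only by the tool send_rows, never from a script. Its arguments are lists of equal length, an entry for each row: "dp": the shift along the world's x, y, z in mm, a list of three; "rot": the turn, a rotation vector about the world's x, y, z in rad, a list of three. In form: {"dp": [[tx, ty, tz], ...], "rot": [[wx, wy, wz], ...]}. A call has 1 to 5 rows; each row is the pose to reach, as a shift and turn from the pose commanded when the call began; what a row does not reach only later rows make up. A row lasts 1/8 s, in which the tool goes at most 62.5 mm and 10.7 degrees, less where a joint would pass 70% of its speed; a pose out of reach is approached as far as the arm can. A call with a gripper value outside its range is refused whole. "jaw" is the finger opening in mm, from 0 to 85.4, set as the call begins (left out, the last holds). The fingers move at their own pace and stop on an object; "force" is the grip in N (left out, the last holds). Time passes only in rows, so rows that repeat a pose let the fingers close. It gives the time, the measured TCP pose, the force and the opening at its end, in the units of the state.
- r.sense(): the state, without advancing time (a new reading comes with each control period).
- vision.snapshot(name): name is "scene" or "top" or "wrist"; returns a dict with "pixels" (400x640x3 uint8, red, green, blue), "depth" (400x640 float32, mm along the optical axis (not along the pixel's ray), 0 where there is no reading), "intrinsics" (3x3 intrinsics, pixels), "world_from_camera" (4x4, takes a point from camera to world coordinates); the wrist camera has in their place "T_tool_cam" (4x4, takes a point from camera to tool coordinates, whose origin is the TCP and whose axes are the tool frame's). Camera axes: x right, y down, z forward; pixel columns grow to the right and rows downward; lengths in mm; the calibration is good to about 2 mm. A picture is of the moment at which its call begins: read the wrist's pose just before it.
- job.hand_in(): hands the job in, once; it reports no verdict.
The state is a dict: "time": time; "joint_pos": joint angles; "qd": joint speeds; "joint_efforts": joint torques, N m; "tool_pos": TCP position; "tcp_rot": TCP orientation; "ft_force": force on the tool from outside, world axes, zero at the start; "wrist_torque": the same for the moment, N m; "finger_gap": finger opening in mm.
Only numpy, scipy, OpenCV 4.12 (cv2) and the standard library are available. Lean on these libraries where they do the work, as an engineer would, in place of code of your own. Each camera call takes 0.05 s, during which the arm holds its last target.

## Working session

There is one attempt and no reset: what is moved stays moved. The work goes in short steps, Python scripts to look and compute and a tool call to move; the robot and the scene stay as the last step left them, time stands still between calls to the robot, and variables do not carry over. Pictures are saved under pics/ and viewed, and the job is handed in when it is done.

Besides the shell and the picture viewer there is one more tool, called as name(argument=value, ...) on one line, values as JSON. send_rows: Moves the arm, as the interface text tells. Its arguments: {"type":"object","properties":{"dp":{"type":"array"},"rot":{"type":"array"},"jaw":{"type":"number"},"force":{"type":"number"}},"required":["dp","rot"]}

```bash
mkdir -p pics; ls; cat > h.py <<'E'
import numpy as np,cv2,sys
from bench import r,vision,job
def snap(name,fn):
    s=r.sense(); d=vision.snapshot(name)
    np.savez(''+fn+'.npz',**{k:np.asarray(v) for k,v in d.items()},tool=np.array(s['tool_pos']),rot=np.array(s['tcp_rot']))
    cv2.imwrite('pics/'+fn+'.png',d['pixels'][:,:,::-1]); return s,d
E
python3 - <<'E'
from h import *
print(r.sense())
snap('scene','scene0');s,d=snap('top','top0');print(d['world_from_camera'],d['intrinsics'])
E
```

```text
pics
{'time': 0.0, 'joint_pos': array([ 6.83298910e+01,  7.51635141e+00,  8.53291567e+01, -4.52558581e-05,
        8.72611566e+01, -4.89230816e+00]), 'qd': array([-0.02686092,  0.02013906, -0.07132353,  0.09697632,  0.05090035,
       -0.01907936]), 'joint_efforts': array([-1.75119829e-03, -5.69435048e+01, -5.00524771e+01, -3.15081497e-04,
        1.56302151e-02, -2.18027265e-05]), 'tool_pos': array([172.97463906, 573.98120924, 244.23261778]), 'tcp_rot': array([-1.79990948e+02,  1.06279963e-01,  7.32222098e+01]), 'ft_force': array([ 0.26437331, -0.30126742,  0.31969915]), 'wrist_torque': array([-0.01025783, -0.03868646,  0.00419067]), 'finger_gap': 85.54263275835875}
[[-2.02708782e-02 -9.95310801e-01  9.45806530e-02  4.25475085e+02]
 [-9.99765647e-01  1.94603896e-02 -9.48388223e-03  8.92729419e+00]
 [ 7.59883407e-03 -9.47507344e-02 -9.95472027e-01  1.22514401e+03]
 [ 0.00000000e+00  0.00000000e+00  0.00000000e+00  1.00000000e+00]] [[400.10914597   0.         319.94218015]
 [  0.         400.10914597 197.91684921]
 [  0.           0.           1.        ]]
```

View pics/scene0.png

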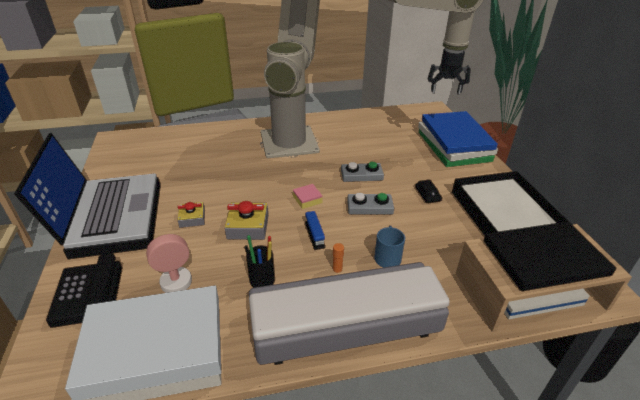

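View pics/top0.png

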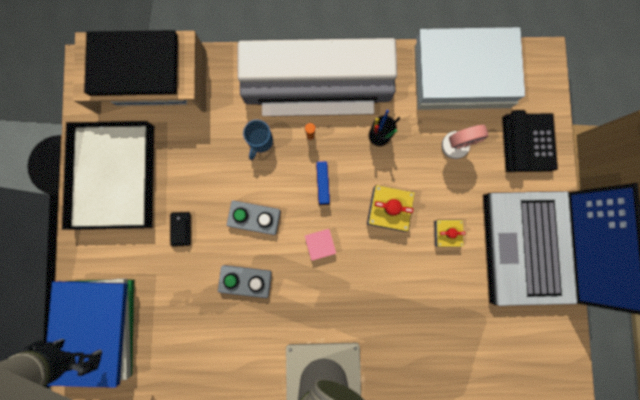

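The top view shows the larger station at about (391,208) with its ears running roughly left to right. The farther pad is at (254,218), with its green button at (240,215). Next I'll measure these.

```bash
python3 - <<'E'
import numpy as np,cv2
d=np.load('top0.npz');im=d['pixels'];K=d['intrinsics'];T=d['world_from_camera'];dep=d['depth']
cv2.imwrite('pics/crop0.png',cv2.resize(im[180:250,210:430,::-1],None,fx=3.6,fy=3.6,interpolation=cv2.INTER_CUBIC))
def ray(u,v,z):
    dr=T[:3,:3]@np.array([(u-K[0,2])/K[0,0],(v-K[1,2])/K[1,1],1]);o=T[:3,3];return o+dr*(z-o[2])/dr[2]
def pts(m):
    v,u=np.nonzero(m);z=dep[v,u];P=np.stack([(u-K[0,2])/K[0,0]*z,(v-K[1,2])/K[1,1]*z,z],1);return P@T[:3,:3].T+T[:3,3]
hsv=cv2.cvtColor(im,cv2.COLOR_RGB2HSV).astype(int);H,S,V=hsv[...,0],hsv[...,1],hsv[...,2]
box=np.zeros(H.shape,bool);box[180:240,362:420]=1
red=box&((H<6)|(H>172))&(S>150)&(V>80)
yel=box&(H>20)&(H<35)&(S>120)&(V>120)
# yellow top outline
m=((yel|red)*255).astype(np.uint8)
c=max(cv2.findContours(m,0,1)[0],key=cv2.contourArea)
rr=cv2.minAreaRect(c);print('rect',rr)
cor=np.array([ray(*p,55) for p in cv2.boxPoints(rr)]);print(cor.round(1),cor.mean(0),np.linalg.norm(np.diff(cor,axis=0),axis=1))
print([np.degrees(np.arctan2(*(cor[i+1]-cor[i])[[1,0]])) for i in range(3)])
v,u=np.nonzero(red);print('red px',len(u),u.mean(),v.mean(),u.min(),u.max(),v.min(),v.max())
P=pts(red);print('red z',np.percentile(P[:,2],[0,10,50,90,100]))
Q=P[P[:,2]>80];print('high',Q[:,:2].mean(0),len(Q))
# ears: red px away
W=np.array([ray(a,b,82) for a,b in zip(u,v)])[:,:2];cc=W.mean(0)
w,V2=np.linalg.eigh(np.cov((W-cc).T));print('bar',cc,np.degrees(np.arctan2(V2[1,1],V2[0,1])), [((W-cc)@V2[:,1]).min(),((W-cc)@V2[:,1]).max()])
print('yel z',np.median(pts(yel)[:,2]))
b2=np.zeros(H.shape,bool);b2[195:240,225:285]=1
g=b2&(H>55)&(H<95)&(S>100)
v,u=np.nonzero(g);print('green',len(u),ray(u.mean(),v.mean(),52),np.median(pts(g)[:,2]),u.mean(),v.mean(), u.min(),u.max(),v.min(),v.max())
b2[:,:250]=0;wt=b2&(S<40)&(V>170);v,u=np.nonzero(wt);print('white',len(u),ray(u.mean(),v.mean(),52),u.mean(),v.mean())
E
```

```text
rect ((391.4741516113281, 207.93966674804688), (40.5330696105957, 40.4238166809082), 10.491477966308594)
[[ 457.  -140.7   55. ]
 [ 573.6 -166.1   55. ]
 [ 549.4 -283.    55. ]
 [ 433.2 -256.4   55. ]] [ 503.28983735 -211.55823954   55.        ] [119.33196311 119.32547447 119.23157269]
[np.float64(-12.307541111861749), np.float64(-101.69227716416695), np.float64(167.14568851990865)]
red px 221 393.24886877828055 207.07239819004525 376 412 200 214
red z [  83.13342253   87.85775184   92.99920397   97.31238646 1225.14400769]
high [ 502.51396918 -208.51560603] 221
bar [ 503.61489416 -211.62653734] 80.42715191192573 [np.float64(-54.69572541759044), np.float64(49.77634437094221)]
yel z 54.65129962441347
green 126 [492.28447628 234.0435136   52.        ] 50.5899201846878 239.6031746031746 214.65873015873015 234 245 209 221
white 86 [478.26070367 163.23205509  52.        ] 263.83720930232556 218.96511627906978
```

View pics/crop0.png

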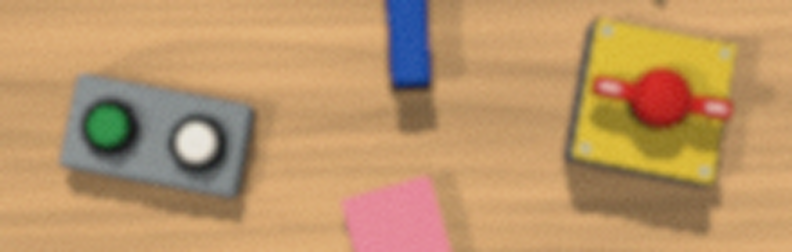

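send_rows(dp=[[42, -46, 0], [84, -92, 0], [126, -138, 0], [168, -184, 0], [210, -230, 0]], rot=[[0, 0, 0], [0, 0, 0], [0, 0, 0], [0, 0, 0.042], [0, 0, 0.084]], jaw=0)

```text
time: 0.72
tool_pos: [384.0, 342.7, 245.0]
tcp_rot: [-180.0, 0.0, 78.1]
ft_force: [0.8, 1.0, -0.0]
finger_gap: 0.1
```

send_rows(dp=[[12, -61, 0], [24, -122, 0], [36, -183, 0], [48, -244, 0], [60, -305, 0]], rot=[[0, 0, 0], [0, 0, 0], [0, 0, 0], [0, 0, 0], [0, 0, 0]])

```text
time: 1.35
tool_pos: [443.0, 37.5, 245.1]
tcp_rot: [180.0, -0.0, 78.0]
ft_force: [0.8, 0.3, 0.7]
finger_gap: -0.2
```

send_rows(dp=[[0, -62, 0], [0, -120, 0], [0, -170, 0], [0, -190, 0], [0, -190, 0]], rot=[[0, 0, 0], [0, 0, 0], [0, 0, 0], [0, 0, 0], [0, 0, 0]])

```text
time: 1.98
tool_pos: [442.7, -151.7, 244.8]
tcp_rot: [-179.9, -0.0, 77.9]
ft_force: [-0.2, 0.6, 0.5]
finger_gap: 0.1
```

```bash
python3 - <<'E'
from h import *
s,d=snap('wrist','w1');print(s['time'],s['tool_pos'],s['tcp_rot'],s['ft_force'],s['finger_gap'],s['joint_pos']);print(d['T_tool_cam'],d['intrinsics'])
E
```

```text
1.975 [ 442.66374552 -151.73976054  244.77993762] [-1.79941152e+02 -5.95744463e-03  7.78767768e+01] [-0.15428319  0.59896493  0.50714262] 0.10475783774482172 [-2.51969466e+01 -1.33617257e+01  1.05440050e+02 -7.51326423e-03
  8.79803459e+01 -1.03073458e+02]
[[ 9.99999767e-01  6.33695691e-04  2.52669306e-04 -4.81651486e-02]
 [-6.81245613e-04  9.47267760e-01  3.20442393e-01 -8.16088334e+01]
 [-3.62825237e-05 -3.20442491e-01  9.47267971e-01 -1.28349874e+02]
 [ 0.00000000e+00  0.00000000e+00  0.00000000e+00  1.00000000e+00]] [[313.6183904    0.         317.32322177]
 [  0.         313.6183904  195.80003528]
 [  0.           0.           1.        ]]
```

View pics/w1.png

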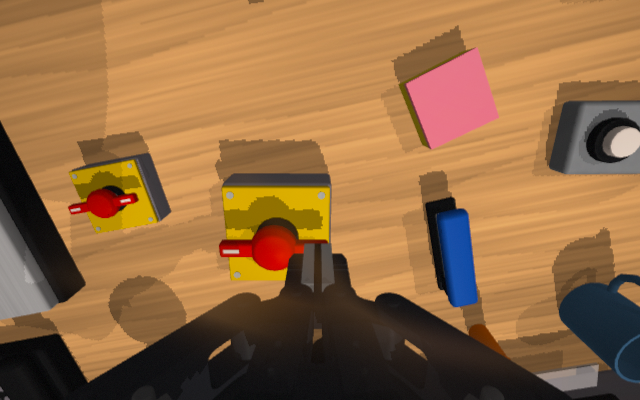

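The wrist view shows the station at about (276,230) and square to the tool. The dome is at (275,247), the left ear at (235,248), and the fingers hide the right ear. I'll refine the station position from this view.

```bash
cat >> h.py <<'E'
from scipy.spatial.transform import Rotation as Ro
def wT(d):
    T=np.eye(4);T[:3,:3]=Ro.from_euler('xyz',d['rot'],degrees=True).as_matrix();T[:3,3]=d['tool'];return T@d['T_tool_cam']
def ray(T,K,u,v,z):
    dr=T[:3,:3]@np.array([(u-K[0,2])/K[0,0],(v-K[1,2])/K[1,1],1]);o=T[:3,3];return o+dr*(z-o[2])/dr[2]
E
python3 - <<'E'
from h import *
d=np.load('w1.npz');im=d['pixels'];K=d['intrinsics'];T=wT(d)
hsv=cv2.cvtColor(im,cv2.COLOR_RGB2HSV).astype(int);H,S,V=hsv[...,0],hsv[...,1],hsv[...,2]
b=np.zeros(H.shape,bool);b[170:300,205:345]=1
yel=b&(H>20)&(H<35)&(S>170)
red=b&((H<6)|(H>172))&(S>150)&(V>60)
v,u=np.nonzero(yel);print(u.min(),u.max(),v.min(),v.max())
def col(c):
    vv=np.nonzero(yel[:,c])[0];return vv.min()
for c in (235,250,275,300,320):print(c,col(c),ray(T,K,c,col(c)-.5,55)[:2])
rows=(190,200,205,250 if 0 else 210,220)
for rr in rows:
    uu=np.nonzero(yel[rr])[0];a,e=ray(T,K,uu.min()-.5,rr,55),ray(T,K,uu.max()+.5,rr,55);print(rr,uu.min(),uu.max(),a[:2],e[:2],np.linalg.norm(a-e),np.degrees(np.arctan2(*(e-a)[[1,0]])))
# dome circle
v,u=np.nonzero(red);print('red',u.min(),u.max(),v.min(),v.max())
for rr in (222,226,228,230,232,234,236,262,266,268):
    uu=np.nonzero(red[rr])[0]
    if len(uu):print(rr,uu.min(),uu.max())
for c in (222,226,230,234,238,242,246):
    vv=np.nonzero(red[:,c])[0]
    if len(vv):print(c,vv.min(),vv.max())
E
```

```text
222 329 186 280
235 186 [ 438.39358909 -239.94145621]
250 186 [ 441.71963858 -224.40913014]
275 186 [ 447.26315841 -198.52143426]
300 186 [ 452.80680828 -172.63313116]
320 186 [ 457.24182179 -151.92205146]
190 222 329 [ 440.18512214 -255.44365941] [ 464.24879515 -143.06987324] 114.92139999308604 77.9132496046095
200 223 329 [ 451.21001574 -257.83008589] [ 475.30888972 -145.29466286] 115.08682445585805 77.91296329665494
205 223 329 [ 456.69901925 -259.57142551] [ 480.9289994  -146.42517415] 115.71156439852959 77.9128178112845
210 224 329 [ 462.47561641 -260.26861535] [ 486.61046158 -147.56802677] 115.25586066358309 77.91267073771768
220 225 328 [ 473.98989419 -262.76097296] [ 497.93128885 -150.96657442] 114.32925226005044 77.91237172082106
red 219 326 227 269
228 263 263
230 258 270
232 257 272
234 256 275
236 254 281
262 257 288
266 262 287
268 266 283
222 241 256
226 240 256
230 241 256
234 241 256
238 241 256
242 241 256
246 241 256
```

send_rows(dp=[[30, -30, -30], [60, -60, -60], [60, -60, -90], [60, -60, -110], [60, -60, -110]], rot=[[0, 0, 0], [0, 0, 0], [0, 0, 0], [0, 0, 0], [0, 0, 0]])

```text
time: 2.65
tool_pos: [502.0, -208.9, 133.6]
tcp_rot: [-179.8, -0.1, 78.1]
ft_force: [0.0, 0.6, -0.2]
finger_gap: 0.0
```

```bash
python3 - <<'E'
from h import *
s,d=snap('wrist','w2');snap('scene','s2');print(s['time'],s['tool_pos'],s['ft_force'])
im=cv2.imread('pics/s2.png')[180:270,200:320];cv2.imwrite('pics/s2c.png',cv2.resize(im,None,fx=5,fy=5,interpolation=cv2.INTER_CUBIC))
E
```

```text
2.65 [ 502.02264814 -208.85073551  133.5891403 ] [ 0.02262005  0.6460234  -0.24627108]
```

View pics/w2.png

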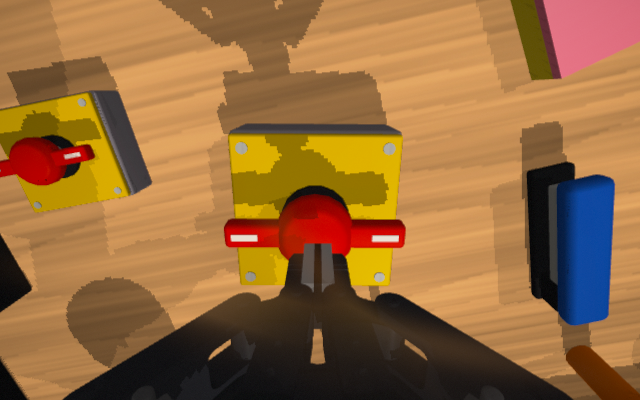

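View pics/s2c.png

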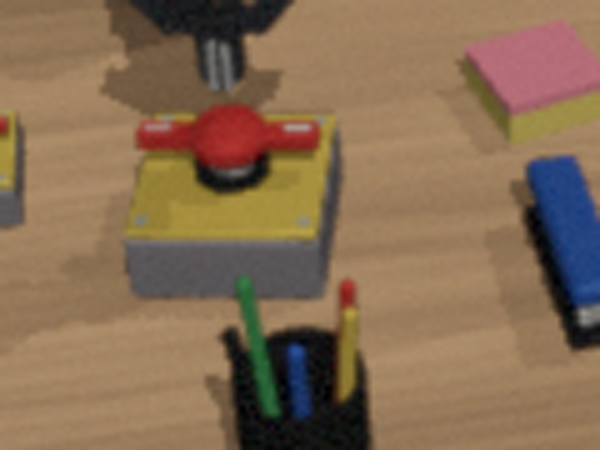

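The wrist view has both ears in sight: tips at columns 225 and 405, dome centred near (315,235), finger tip at about 318. The tip is still above the dome.

```bash
python3 - <<'E'
from h import *
d=np.load('w2.npz');im=d['pixels'];K=d['intrinsics'];T=wT(d)
hsv=cv2.cvtColor(im,cv2.COLOR_RGB2HSV).astype(int);H,S,V=hsv[...,0],hsv[...,1],hsv[...,2]
b=np.zeros(H.shape,bool);b[170:290,205:420]=1
red=b&((H<6)|(H>172))&(S>150)&(V>60)
v,u=np.nonzero(red);print(u.min(),u.max())
for c in (228,270,272,360,365,400):
    vv=np.nonzero(red[:,c])[0];print(c,vv.min(),vv.max(), ray(T,K,c,vv.min()-.5,89),ray(T,K,c,vv.max()+.5,89))
a=ray(T,K,u.min()-.5,234,89);e=ray(T,K,u.max()+.5,234,89);print(a,e,np.linalg.norm(a-e),(a+e)/2)
# yellow
yel=b.copy();yel[110:300,205:420]=1;yel=yel&(H>20)&(H<35)&(S>170)
for rr in (145,160,260):
    uu=np.nonzero(yel[rr])[0];p,q=ray(T,K,uu.min()-.5,rr,55),ray(T,K,uu.max()+.5,rr,55);print(rr,(p+q)/2,np.linalg.norm(p-q))
vv=np.nonzero(yel[:,260])[0];print(ray(T,K,260,vv.min()-.5,55),ray(T,K,260,vv.max()+.5,55))
E
```

```text
224 404
228 220 246 [ 482.92515903 -259.29240887   89.        ] [ 500.18388203 -264.57408888   89.        ]
270 227 246 [ 492.50674879 -235.8990981    89.        ] [ 505.50930228 -239.28478843   89.        ]
272 227 246 [ 492.75468687 -234.72114433   89.        ] [ 505.76294172 -238.0803081    89.        ]
360 220 246 [ 499.16445456 -182.1273213    89.        ] [ 516.92739909 -185.06264876   89.        ]
365 220 246 [ 499.77993131 -179.20272904   89.        ] [ 517.56199712 -182.0490762    89.        ]
400 221 247 [ 504.73363924 -158.80716065   89.        ] [ 522.68948011 -161.03538335   89.        ]
[ 491.50259019 -264.7609053    89.        ] [ 514.13999648 -157.22909959   89.        ] 109.8887683160503 [ 502.82129334 -210.99500245   89.        ]
145 [ 455.47720502 -200.52396839   55.        ] 114.33587869425796
160 [ 465.32655733 -202.61554631   55.        ] 114.75543091067588
260 [ 539.55642735 -218.76200211   55.        ] 115.17785148990161
[ 440.73661242 -234.13808994   55.        ] [ 551.77772778 -264.25027749   55.        ]
```

send_rows(dp=[[0, 0, -10], [0, 0, -18], [0, 0, -22]], rot=[[0, 0, 0], [0, 0, 0], [0, 0, 0]])

```text
time: 3.12
tool_pos: [502.9, -210.4, 112.7]
tcp_rot: [-180.0, -0.0, 78.0]
ft_force: [-0.4, -0.1, -0.2]
finger_gap: 0.3
```

send_rows(dp=[[0, 0, -2], [0, 0, -4], [0, 0, -6], [0, 0, -6]], rot=[[0, 0, 0], [0, 0, 0], [0, 0, 0], [0, 0, 0]])

```text
time: 3.62
tool_pos: [503.3, -210.6, 107.8]
tcp_rot: [180.0, 0.0, 78.0]
ft_force: [-2.1, 0.6, 4.0]
finger_gap: 0.3
```

send_rows(dp=[[0, 0, -2], [0, 0, -4], [0, 0, -6], [0, 0, -7.5], [0, 0, -7.5]], rot=[[0, 0, 0], [0, 0, 0], [0, 0, 0], [0, 0, 0], [0, 0, 0]])

```text
time: 4.25
tool_pos: [503.2, -210.6, 100.0]
tcp_rot: [-180.0, 0.0, 78.0]
ft_force: [-2.1, 0.9, 4.0]
finger_gap: 0.2
```

send_rows(dp=[[0, 0, -1], [0, 0, -2], [0, 0, -2]], rot=[[0, 0, 0], [0, 0, 0], [0, 0, 0]])

```text
time: 4.62
tool_pos: [503.6, -210.7, 99.9]
tcp_rot: [179.9, 0.0, 78.0]
ft_force: [-8.0, 3.7, 17.4]
finger_gap: 0.1
```

send_rows(dp=[[0, 0, 10], [0, 0, 42], [0, 0, 42]], rot=[[0, 0, 0], [0, 0, -0.17], [0, 0, -0.35]])

```text
time: 5.0
tool_pos: [505.0, -211.5, 142.9]
tcp_rot: [179.7, -0.0, 57.7]
ft_force: [-1.4, -0.7, -1.1]
finger_gap: 0.2
```

send_rows(dp=[[-8, 13, 0], [-15, 27, 0], [-22, 40, 0], [-30, 53, 0], [-30, 53, 0]], rot=[[0, 0, -0.18], [0, 0, -0.36], [0, 0, -0.54], [0, 0, -0.72], [0, 0, -0.9]])

```text
time: 5.62
tool_pos: [472.8, -156.7, 139.7]
tcp_rot: [-180.0, 0.0, 6.1]
ft_force: [-0.4, -0.3, 0.7]
finger_gap: -0.0
```

send_rows(dp=[[0, 0, 0], [0, 0, 0], [0, 0, 0]], rot=[[0, 0, -0.17], [0, 0, -0.32], [0, 0, -0.32]])

```text
time: 6.0
tool_pos: [473.2, -157.5, 139.8]
tcp_rot: [-180.0, -0.0, -11.9]
ft_force: [-0.4, -0.1, 0.5]
finger_gap: -0.1
```

```bash
python3 - <<'E'
from h import *
s,d=snap('wrist','w3');snap('scene','s3');print(s['time'],s['tool_pos'],s['tcp_rot'],s['ft_force'])
im=cv2.imread('pics/s3.png')[180:270,200:320];cv2.imwrite('pics/s3c.png',cv2.resize(im,None,fx=5,fy=5,interpolation=cv2.INTER_CUBIC))
E
```

```text
6.0 [ 473.23609758 -157.52748991  139.80011057] [-1.79999941e+02 -1.26413416e-02 -1.18607869e+01] [-0.43927235 -0.05300061  0.53620758]
```

View pics/w3.png

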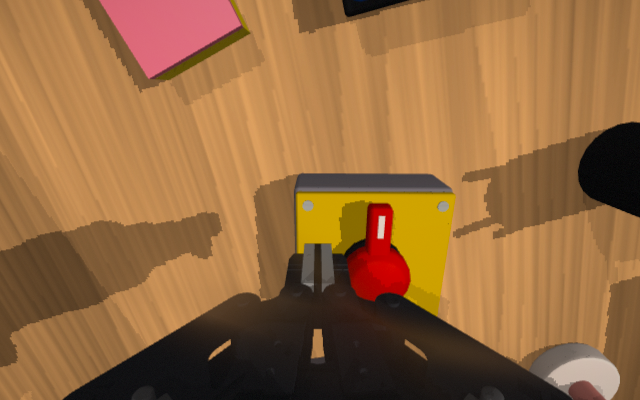

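View pics/s3c.png

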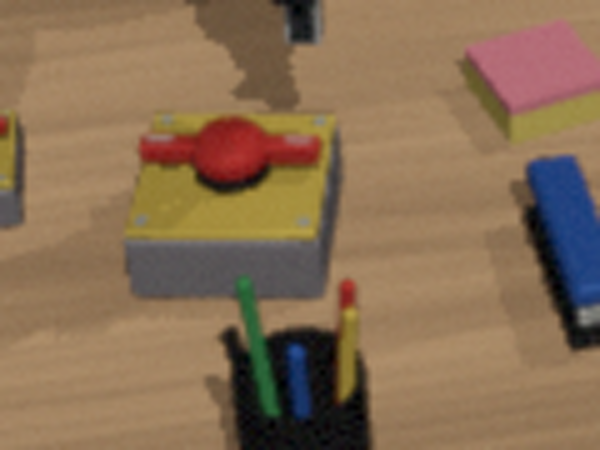

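The button is latched: the head sits about 3 px lower in the scene crop and now covers the collar. In the wrist view the +y ear is at (380,225), with the fingers beside it at column 318. I'll lower beside the ear and approach it.

send_rows(dp=[[0, 0, -25], [0, 0, -45], [0, 0, -55], [0, 0, -55]], rot=[[0, 0, 0], [0, 0, 0], [0, 0, 0], [0, 0, 0]])

```text
time: 6.6
tool_pos: [472.7, -157.3, 84.2]
tcp_rot: [-180.0, 0.1, -11.9]
ft_force: [0.4, 0.2, 0.0]
finger_gap: 0.2
```

send_rows(dp=[[4.9, -1, 0], [9.8, -2.1, 0], [13.7, -2.9, 0], [16.6, -3.5, 0], [16.6, -3.5, 0]], rot=[[0, 0, 0], [0, 0, 0], [0, 0, 0], [0, 0, 0], [0, 0, 0]])

```text
time: 7.22
tool_pos: [490.0, -161.1, 84.8]
tcp_rot: [-180.0, -0.0, -11.9]
ft_force: [-0.1, 0.5, 0.3]
finger_gap: 0.1
```

```bash
python3 - <<'E'
from h import *
s,d=snap('wrist','w4');print(s['time'],s['tool_pos'],s['tcp_rot'],s['ft_force'])
E
```

```text
7.225 [ 489.97985427 -161.05333564   84.83103966] [-1.79998951e+02 -2.37133307e-03 -1.19110113e+01] [-0.07764999  0.51240575  0.27616301]
```

View pics/w4.png

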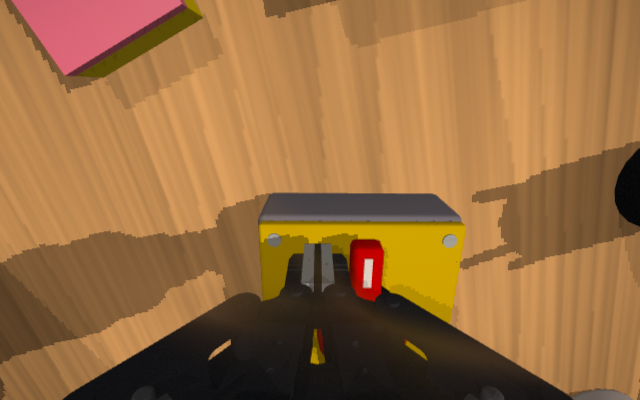

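```bash
python3 - <<'E'
import numpy as np
C=np.array([503,-211.]);a=np.radians(-12);n=np.array([np.cos(a),np.sin(a)]);u=np.array([-n[1],n[0]])
p0=np.array([489.8,-161.0]);print((p0-C)@n,(p0-C)@u)
for t in np.arange(0,1.05,.1):
    c,s=np.cos(-t),np.sin(-t);R=np.array([[c,-s],[s,c]])
    print(round(t,2),(C+R@(46*u-19*n)-p0).round(1))
E
```

```text
-23.307132870574193 46.162945717895866
0.0 [ 4.2 -1.1]
0.1 [ 9.1 -0.4]
0.2 [14.1 -0.2]
0.3 [19.  -0.6]
0.4 [24.  -1.4]
0.5 [28.7 -2.7]
0.6 [33.4 -4.5]
0.7 [37.8 -6.8]
0.8 [42.  -9.4]
0.9 [ 45.9 -12.5]
1.0 [ 49.5 -16. ]
```

send_rows(dp=[[4.2, -1.1, 0], [9.1, -0.4, 0], [14.1, -0.2, 0], [19, -0.6, 0], [19, -0.6, 0]], rot=[[0, 0, 0], [0, 0, -0.1], [0, 0, -0.2], [0, 0, -0.3], [0, 0, -0.3]])

```text
time: 7.9
tool_pos: [509.0, -161.6, 84.8]
tcp_rot: [-180.0, 0.0, -29.1]
ft_force: [-0.5, 0.6, 0.9]
finger_gap: 0.0
```

```bash
python3 - <<'E'
from h import *
s,d=snap('wrist','w5');snap('scene','s5');print(s['time'],s['tool_pos'],s['tcp_rot'],s['ft_force'],s['wrist_torque'])
im=cv2.imread('pics/s5.png')[180:270,200:320];cv2.imwrite('pics/s5c.png',cv2.resize(im,None,fx=5,fy=5,interpolation=cv2.INTER_CUBIC))
E
```

```text
7.9 [ 508.97276171 -161.61515921   84.75090901] [-1.79998271e+02  4.46084929e-03 -2.90673724e+01] [-0.51307319  0.56618653  0.94832386] [ 0.10988944  0.0101412  -0.01957229]
```

View pics/w5.png

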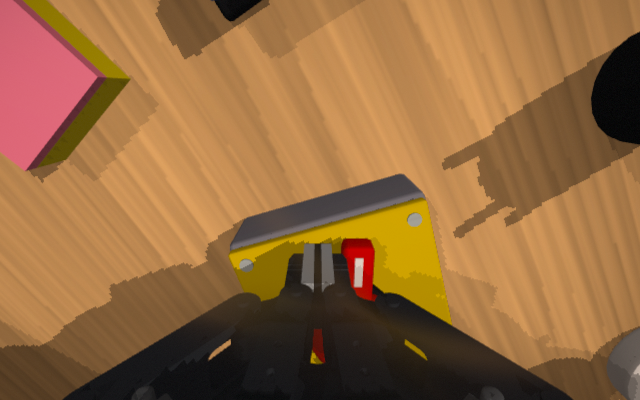

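View pics/s5c.png

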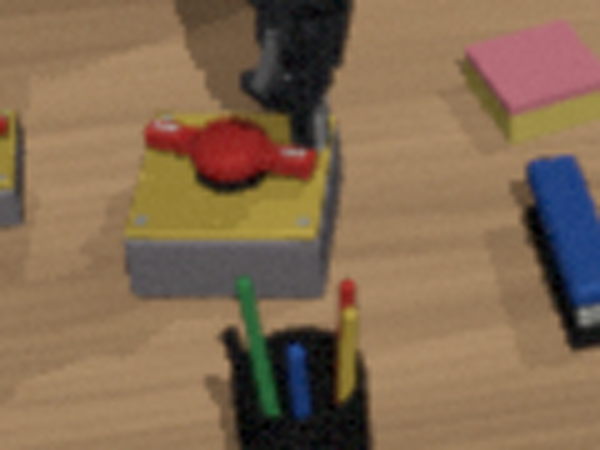

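The button is turning clockwise and stays square against the finger, with the ear at (358,268) in the wrist view. I'll continue.

send_rows(dp=[[5, -0.8, 0], [9.7, -2.1, 0], [14.4, -3.9, 0], [18.8, -6.2, 0], [18.8, -6.2, 0]], rot=[[0, 0, -0.1], [0, 0, -0.2], [0, 0, -0.3], [0, 0, -0.4], [0, 0, -0.4]])

```text
time: 8.62
tool_pos: [528.1, -167.7, 85.7]
tcp_rot: [-179.9, -0.0, -52.0]
ft_force: [-1.0, 1.2, 4.2]
finger_gap: -0.1
```

send_rows(dp=[[2.1, -1.3, 0], [4.2, -2.6, 0], [4.2, -2.6, 0]], rot=[[0, 0, -0.05], [0, 0, -0.1], [0, 0, -0.1]])

```text
time: 9.0
tool_pos: [531.7, -170.4, 84.9]
tcp_rot: [-180.0, 0.0, -57.7]
ft_force: [-0.9, 1.1, 0.5]
finger_gap: 0.2
```

```bash
python3 - <<'E'
from h import *
s,d=snap('wrist','w6');snap('scene','s6');print(s['time'],s['tool_pos'],s['tcp_rot'],s['ft_force'],s['wrist_torque'])
im=cv2.imread('pics/s6.png')[180:270,200:320];cv2.imwrite('pics/s6c.png',cv2.resize(im,None,fx=5,fy=5,interpolation=cv2.INTER_CUBIC))
E
```

```text
9.0 [ 531.73640328 -170.35293202   84.86281287] [-1.79992685e+02  3.58450648e-03 -5.76521094e+01] [-0.94807251  1.07935657  0.53371862] [0.14411209 0.02501982 0.01032174]
```

View pics/w6.png

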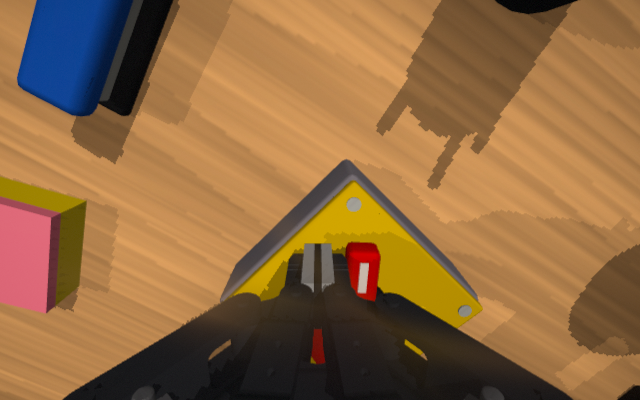

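View pics/s6c.png

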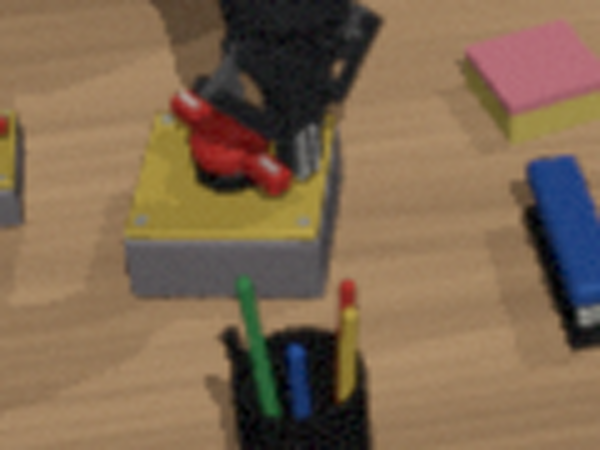

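The collar shows again under the dome, so the button seems to have sprung out. I'll back the finger off along the arc.

send_rows(dp=[[-8.6, 4.9, 0], [-18, 8, 0], [-27.9, 9.2, 0], [-37.8, 8.3, 0], [-48, 10.5, 0]], rot=[[0, 0, 0.18], [0, 0, 0.36], [0, 0, 0.54], [0, 0, 0.7], [0, 0, 0.8]])

```text
time: 9.72
tool_pos: [483.3, -160.1, 84.7]
tcp_rot: [180.0, -0.0, -11.6]
ft_force: [0.1, 0.2, -0.3]
finger_gap: 0.2
```

send_rows(dp=[[-12, 6, 0], [-12, 6, 40], [-12, 6, 80], [-12, 6, 100], [-12, 6, 100]], rot=[[0, 0, 0], [0, 0, 0], [0, 0, 0], [0, 0, 0], [0, 0, 0]])

```text
time: 10.35
tool_pos: [472.7, -154.3, 186.7]
tcp_rot: [179.9, -0.2, -12.0]
ft_force: [0.8, 0.5, 0.3]
finger_gap: -0.0
```

```bash
python3 - <<'E'
from h import *
s,d=snap('wrist','w7');snap('scene','s7');print(s['time'],s['tool_pos'],s['tcp_rot'],s['ft_force'])
a=[cv2.resize(cv2.imread(f'pics/{f}.png')[185:255,215:285],None,fx=5.5,fy=5.5,interpolation=cv2.INTER_CUBIC) for f in('scene0','s7')]
cv2.imwrite('pics/cmp7.png',np.hstack(a))
# depth of head
D=d['depth'];K=d['intrinsics'];z=np.load('w7.npz');T=wT(z)
hsv=cv2.cvtColor(d['pixels'],cv2.COLOR_RGB2HSV).astype(int);H,S,V=hsv[...,0],hsv[...,1],hsv[...,2]
m=((H<6)|(H>172))&(S>150)&(V>60)&(D>0)
v,u=np.nonzero(m);zz=D[v,u];P=np.stack([(u-K[0,2])/K[0,0]*zz,(v-K[1,2])/K[1,1]*zz,zz],1)@T[:3,:3].T+T[:3,3]
k=np.hypot(P[:,0]-503,P[:,1]+211)<60;P=P[k];print(len(P),np.percentile(P[:,2],[5,50,90,99]))
e=P[np.hypot(P[:,0]-503,P[:,1]+211)>33];print('ear',e.mean(0) if len(e) else 0,len(e))
E
```

```text
10.35 [ 472.67997155 -154.28378053  186.70956975] [179.94679556  -0.22230017 -11.9976542 ] [0.75572708 0.45985796 0.28479925]
3304 [80.43431479 86.81363629 91.28960071 92.48661889]
ear [ 510.52233505 -181.57842177   84.34084903] 622
```

View pics/w7.png

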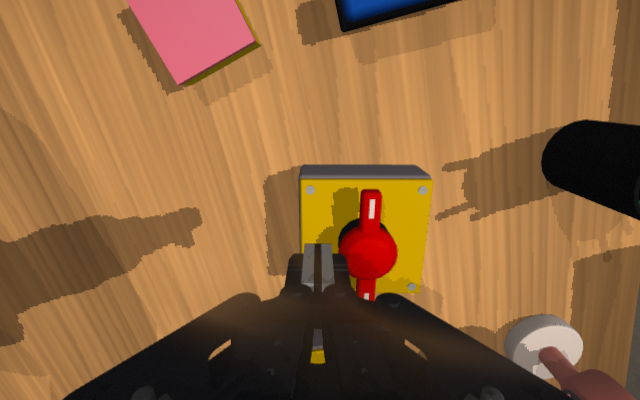

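View pics/cmp7.png

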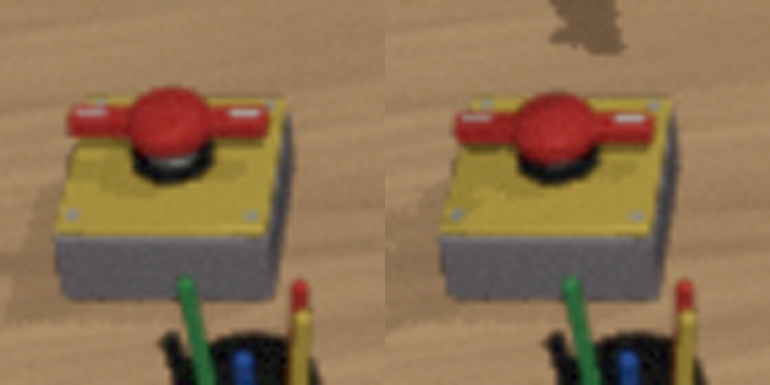

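The head looks lower than at the start. I'll compare its height across the pictures.

```bash
python3 - <<'E'
from h import *
for f in('scene0','s2','s3','s5','s6','s7','w1','w2','w3','w7'):
    d=np.load(f+'.npz');D=d['depth'];K=d['intrinsics'];T=wT(d) if f[0]=='w' else d['world_from_camera']
    hsv=cv2.cvtColor(d['pixels'],cv2.COLOR_RGB2HSV).astype(int);H,S,V=hsv[...,0],hsv[...,1],hsv[...,2]
    m=((H<6)|(H>172))&(S>150)&(V>60)&(D>0)
    v,u=np.nonzero(m);zz=D[v,u];P=np.stack([(u-K[0,2])/K[0,0]*zz,(v-K[1,2])/K[1,1]*zz,zz],1)@T[:3,:3].T+T[:3,3]
    rr=np.hypot(P[:,0]-503,P[:,1]+211);h=P[rr<20];e=P[(rr>38)&(rr<58)]
    print(f,len(h),np.percentile(h[:,2],[50,90,98]).round(1) if len(h) else '', 'ear',len(e),np.percentile(e[:,2],[50,90]).round(1) if len(e) else '')
E
```

```text
scene0 75 [96.1 98.7 99.5] ear 37 [86.7 91.1]
s2 72 [96.3 98.3 99.1] ear 37 [84.9 89.6]
s3 67 [85.9 88.9 90.6] ear 38 [77.9 81.9]
s5 63 [86.3 88.6 90. ] ear 38 [76.7 81.3]
s6 54 [92.  94.4 95.5] ear 38 [83.  85.7]
s7 74 [92.3 94.3 95. ] ear 37 [81.4 85.8]
w1 1090 [94.2 96.  96.6] ear 230 [88.  89.2]
w2 2457 [93.9 95.9 97.2] ear 1182 [88.2 89.2]
w3 1606 [84.4 85.9 86.4] ear 622 [78.2 79.3]
w7 1580 [90.  91.8 92.5] ear 445 [83.9 85. ]
```

send_rows(dp=[[-20, 0, 20], [-40, 0, 30], [-40, 0, 30], [-40, 0, 30], [-40, 0, 30]], rot=[[0, 0, 0], [0, 0, 0], [0, 0, 0], [0, 0, 0], [0, 0, 0]])

```text
time: 11.08
tool_pos: [431.7, -153.7, 213.7]
tcp_rot: [-180.0, 0.1, -11.9]
ft_force: [0.0, 0.8, -0.8]
finger_gap: 0.1
```

```bash
cat > hh.py <<'E'
from h import *
for n,f in (('scene','s_'+sys.argv[1]),('wrist','w_'+sys.argv[1])):
    s,_=snap(n,f);d=np.load(f+'.npz');D=d['depth'];K=d['intrinsics'];T=wT(d) if f[0]=='w' else d['world_from_camera']
    hsv=cv2.cvtColor(d['pixels'],cv2.COLOR_RGB2HSV).astype(int);H,S,V=hsv[...,0],hsv[...,1],hsv[...,2]
    m=((H<6)|(H>172))&(S>150)&(V>60)&(D>0)
    v,u=np.nonzero(m);zz=D[v,u];P=np.stack([(u-K[0,2])/K[0,0]*zz,(v-K[1,2])/K[1,1]*zz,zz],1)@T[:3,:3].T+T[:3,3]
    rr=np.hypot(P[:,0]-503,P[:,1]+211);h=P[rr<20];e=P[(rr>38)&(rr<58)]
    print(s['time'],f,len(h),np.percentile(h[:,2],[50,90,98]).round(1) if len(h) else '', 'ear',len(e),np.percentile(e[:,2],[50,90]).round(1) if len(e) else '')
E
python3 hh.py a
```

```text
11.075 s_a 75 [92.2 95.1 95.9] ear 37 [81.9 86.3]
11.125 w_a 1445 [90.  91.8 92.3] ear 542 [84. 85.]
```

View pics/w_a.png

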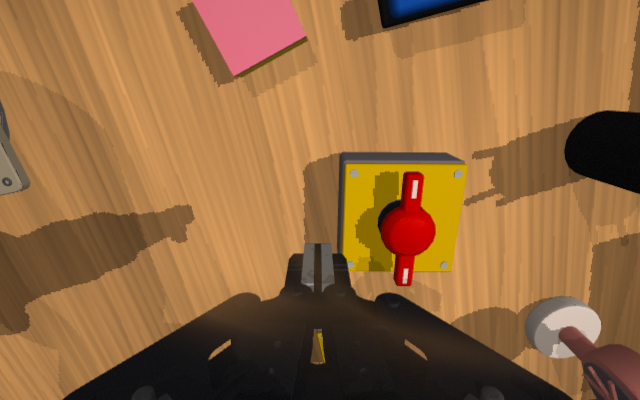

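The button is stable at about 4 mm in. It released but did not come all the way out, and the ear stopped with its top at z≈85, which is level with the TCP. I suspect a step on the finger blocked it, so I'll check the finger shape with depth.

```bash
python3 - <<'E'
from h import *
d=np.load('w_a.npz');D=d['depth'];K=d['intrinsics'];T=d['T_tool_cam']
v,u=np.nonzero((D>0)&(D<190));z=D[v,u];P=np.stack([(u-K[0,2])/K[0,0]*z,(v-K[1,2])/K[1,1]*z,z],1)@T[:3,:3].T+T[:3,3]
print(len(P))
for a in range(-60,20,4):
    q=P[(P[:,2]>=a)&(P[:,2]<a+4)]
    if len(q)>5: print(a,len(q),'x',np.percentile(q[:,0],[1,99]).round(1),'y',np.percentile(q[:,1],[1,50,99]).round(1))
E
```

```text
38124
-60 4020 x [-49.   50.7] y [-17.8 -11.7   7.1]
-56 2945 x [-45.9  48.1] y [-17.7 -11.9   9.2]
-52 2181 x [-43.1  45.1] y [-17.1 -11.6   9.3]
-48 2159 x [-39.7  41.6] y [-12.9 -11.2   9.8]
-44 3803 x [-36.3  38.3] y [-12.8  -4.8   8.3]
-40 1866 x [-34.  36.] y [-14.1 -11.9   8.7]
-36 1428 x [-30.5  32.4] y [-14.  -11.7   9.3]
-32 817 x [-27.   28.5] y [-14.  -11.7   7.5]
-28 239 x [-16.   18.3] y [-12.9 -11.7   6.7]
-24 571 x [-5.2  7.1] y [-11.7  -7.1  10.5]
-20 250 x [-12.3  14.3] y [-11.8 -10.9  -6.5]
-16 342 x [-12.3  14.3] y [-11.7 -10.4  -6.4]
-12 302 x [-12.2  14.4] y [-11.6  -7.6  -6.2]
-8 285 x [-12.2  14.2] y [-11.7 -10.3  -6.3]
-4 257 x [-12.3  14.5] y [-11.7  -7.6  -6.3]
0 243 x [-12.1  14. ] y [-11.7  -7.8  -6.4]
4 187 x [-11.3  12.9] y [-11.8 -10.7  -6.5]
8 77 x [-6.5  9.2] y [-11.5 -11.   -6.7]
```

The depth confirms it. Along tool x the finger steps from ±7 to ±13 mm about 7 mm above the tip, and that step held the rising ear. The tool-y side face is flat (±11.7 mm). I'll latch the button again and turn it with that flat side, rising slightly at the release.

send_rows(dp=[[15, -12, 0], [30, -24, 0], [45, -36, 0], [60, -48, 0], [72, -57, -30]], rot=[[0, 0, 0.18], [0, 0, 0.36], [0, 0, 0.54], [0, 0, 0.72], [0, 0, 0.9]])

```text
time: 11.8
tool_pos: [506.3, -212.3, 186.8]
tcp_rot: [179.7, -0.1, 40.0]
ft_force: [1.1, 0.7, -0.1]
finger_gap: -0.1
```

send_rows(dp=[[0, 0, -20], [0, 0, -40], [0, 0, -60], [0, 0, -73], [0, 0, -73]], rot=[[0, 0, 0.17], [0, 0, 0.34], [0, 0, 0.51], [0, 0, 0.67], [0, 0, 0.67]])

```text
time: 12.42
tool_pos: [502.9, -210.3, 110.1]
tcp_rot: [-179.8, -0.1, 78.0]
ft_force: [-0.9, 0.2, -0.2]
finger_gap: -0.1
```

send_rows(dp=[[0, 0, -3], [0, 0, -6], [0, 0, -9], [0, 0, -12], [0, 0, -12]], rot=[[0, 0, 0], [0, 0, 0], [0, 0, 0], [0, 0, 0], [0, 0, 0]])

```text
time: 13.05
tool_pos: [504.0, -211.0, 100.0]
tcp_rot: [180.0, 0.0, 78.0]
ft_force: [0.4, -0.2, 2.4]
finger_gap: -0.0
```

send_rows(dp=[[0, 0, -1], [0, 0, -2], [0, 0, -2]], rot=[[0, 0, 0], [0, 0, 0], [0, 0, 0]])

```text
time: 13.42
tool_pos: [504.4, -211.3, 99.9]
tcp_rot: [179.9, 0.0, 78.0]
ft_force: [-5.5, 3.0, 15.7]
finger_gap: 0.2
```

```bash
python3 - <<'E'
import numpy as np
C=np.array([503.5,-211.3]);a=np.radians(-12);n=np.array([np.cos(a),np.sin(a)]);u=np.array([-n[1],n[0]])
p0=np.array([504,-211.])
print('start',C+48*u-32*n-p0)
for t in np.arange(0,1.01,.1):
    c,s=np.cos(-t),np.sin(-t);R=np.array([[c,-s],[s,c]])
    print(round(t,2),(C+R@(48*u-20*n)-(C+48*u-32*n)).round(1))
E
```

```text
start [-21.82096206  53.30425894]
0.0 [11.7 -2.5]
0.1 [16.9 -1.8]
0.2 [22.1 -1.6]
0.3 [27.3 -1.9]
0.4 [32.4 -2.8]
0.5 [37.4 -4.2]
0.6 [42.3 -6. ]
0.7 [46.9 -8.3]
0.8 [ 51.3 -11.1]
0.9 [ 55.4 -14.3]
1.0 [ 59.2 -17.9]
```

send_rows(dp=[[0, 0, 20], [0, 0, 42], [-11, 27, 42], [-22, 53, 42], [-22, 53, 42]], rot=[[0, 0, 0], [0, 0, 0], [0, 0, 0], [0, 0, 0], [0, 0, 0]])

```text
time: 14.05
tool_pos: [481.1, -156.5, 139.5]
tcp_rot: [-180.0, -0.0, 78.1]
ft_force: [0.2, -0.2, 0.3]
finger_gap: -0.1
```

```bash
python3 hh.py b
```

```text
14.05 s_b 64 [86.2 89.3 90.8] ear 38 [77.  80.6]
14.1 w_b 2275 [84.1 85.9 86.5] ear 170 [78.2 79.4]
```

send_rows(dp=[[0, 0, -25], [0, 0, -48], [0, 0, -58], [0, 0, -58]], rot=[[0, 0, 0], [0, 0, 0], [0, 0, 0], [0, 0, 0]])

```text
time: 14.65
tool_pos: [481.4, -158.2, 81.2]
tcp_rot: [-179.9, -0.0, 78.0]
ft_force: [1.0, 0.5, -0.3]
finger_gap: -0.2
```

```bash
python3 hh.py c; python3 - <<'E'
from h import *
s=r.sense();print(s['tool_pos'],s['tcp_rot'],s['ft_force'])
E
```

```text
14.65 s_c 67 [86.2 88.7 90.3] ear 39 [77.2 80.5]
14.7 w_c 137 [85.2 86.2 86.6] ear 662 [78.4 79.5]
[ 482.32325677 -158.41754328   82.56542116] [1.79945588e+02 1.48006840e-02 7.80213576e+01] [-0.68674356  0.10377039 -0.1826822 ]
```

View pics/w_c.png

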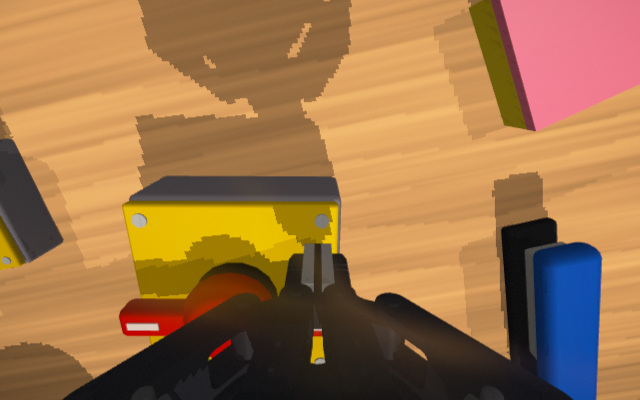

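The button is latched again (head 86 mm, ear top 79 mm), and the finger is beside the hidden +y ear. Now I'll turn it.

send_rows(dp=[[6, -1.3, 0], [11.7, -2.5, 0], [16.9, -1.8, 0], [22.1, -1.6, 0], [27.3, -1.9, 0]], rot=[[0, 0, 0], [0, 0, 0], [0, 0, -0.1], [0, 0, -0.2], [0, 0, -0.3]])

```text
time: 15.38
tool_pos: [509.8, -159.9, 82.2]
tcp_rot: [180.0, -0.0, 60.7]
ft_force: [-0.6, -0.1, 0.4]
finger_gap: -0.0
```

send_rows(dp=[[5.1, -0.9, 0], [10.1, -2.3, 0], [15, -4.1, 1], [19.6, -6.4, 3], [24, -9.2, 5]], rot=[[0, 0, -0.1], [0, 0, -0.2], [0, 0, -0.3], [0, 0, -0.4], [0, 0, -0.5]])

```text
time: 16.0
tool_pos: [533.5, -168.9, 86.9]
tcp_rot: [-180.0, -0.0, 32.0]
ft_force: [-0.3, 0.8, -0.8]
finger_gap: -0.0
```

```bash
python3 hh.py d; python3 - <<'E'
from h import *
s=r.sense();print(s['tool_pos'],s['tcp_rot'],s['ft_force'])
im=cv2.imread('pics/s_d.png')[180:270,200:320];cv2.imwrite('pics/sdc.png',cv2.resize(im,None,fx=5,fy=5,interpolation=cv2.INTER_CUBIC))
E
```

```text
16.0 s_d 80 [90.5 93.4 94.7] ear 30 [82.1 86.7]
16.05 w_d 1290 [88.9 90.9 91.5] ear 720 [ 84.3 130.5]
[ 533.89172394 -169.26019381   87.24525667] [ 1.79962450e+02 -2.96051109e-02  3.21318481e+01] [-0.59541276  1.74403838  0.69854592]
```

View pics/sdc.png

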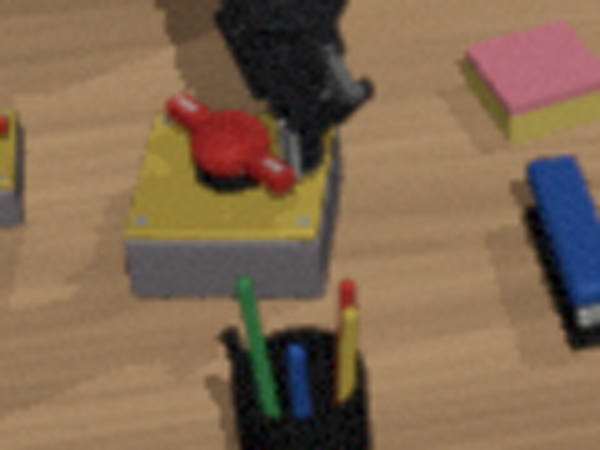

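send_rows(dp=[[2, -1.5, 2], [3.6, -2.9, 4], [3.6, -2.9, 4], [3.6, -2.9, 4]], rot=[[0, 0, -0.05], [0, 0, -0.09], [0, 0, -0.09], [0, 0, -0.09]])

```text
time: 16.6
tool_pos: [536.7, -171.8, 90.8]
tcp_rot: [180.0, -0.0, 27.2]
ft_force: [0.7, 0.5, -0.3]
finger_gap: -0.1
```

```bash
python3 hh.py e; python3 - <<'E'
from h import *
s=r.sense();print(s['tool_pos'],s['tcp_rot'],s['ft_force'])
E
```

```text
16.6 s_e 72 [ 96.5  98.5 100.4] ear 29 [88.1 92.1]
16.65 w_e 939 [93.8 95.6 96.2] ear 625 [ 88.7 133.8]
[ 536.67199791 -171.81414081   90.79215819] [-1.79998655e+02 -5.14362203e-03  2.71154320e+01] [-0.86002077  0.26067024  0.45193014]
```

View pics/w_e.png

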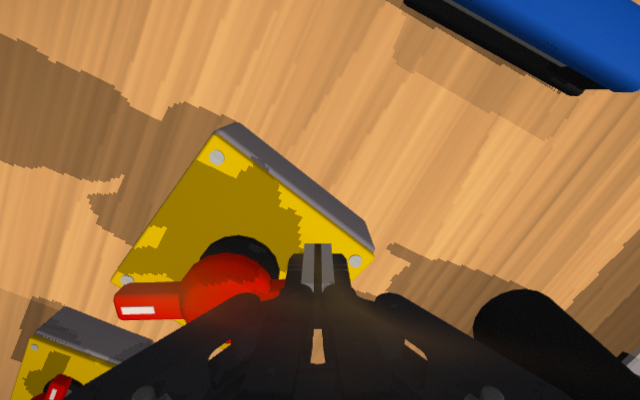

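The button is fully out now: head top about 96 mm, as at the start. I'll back off along the arc so it can return.

send_rows(dp=[[-8, 5.7, 0], [-17.5, 9.8, 0], [-27.6, 12.1, 0], [-38, 12.2, 0], [-50, 13, 0]], rot=[[0, 0, 0.18], [0, 0, 0.36], [0, 0, 0.54], [0, 0, 0.72], [0, 0, 0.89]])

```text
time: 17.32
tool_pos: [486.4, -158.9, 90.8]
tcp_rot: [180.0, 0.0, 78.4]
ft_force: [0.9, -0.0, 0.2]
finger_gap: -0.0
```

send_rows(dp=[[-14, 4, 0], [-30, 6, 40], [-45, 20, 90], [-45, 50, 120], [-45, 50, 120]], rot=[[0, 0, 0], [0, 0, 0], [0, 0, 0], [0, 0, 0], [0, 0, 0]])

```text
time: 17.95
tool_pos: [443.3, -108.4, 214.1]
tcp_rot: [179.6, 0.0, 78.2]
ft_force: [-0.1, -0.3, -0.3]
finger_gap: 0.3
```

```bash
python3 hh.py f; python3 - <<'E'
from h import *
s=r.sense();print(s['tool_pos'],s['tcp_rot'],s['ft_force'])
a=[cv2.resize(cv2.imread(f'pics/{f}.png')[185:255,215:285],None,fx=5.5,fy=5.5,interpolation=cv2.INTER_CUBIC) for f in('scene0','s_f')]
cv2.imwrite('pics/cmpf.png',np.hstack(a))
E
```

```text
17.95 s_f 69 [95.5 99.  99.8] ear 38 [86.1 90.8]
18.0 w_f 684 [93.4 95.6 96.4] ear 300 [88.  89.3]
[ 441.703109   -109.02476371  210.56917672] [1.79968561e+02 2.97851095e-02 7.81128148e+01] [ 0.12994806  0.31428745 -0.33472808]
```

View pics/cmpf.png

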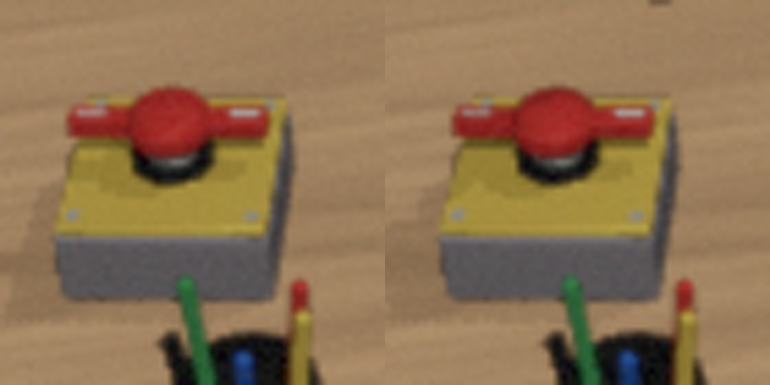

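View pics/w_f.png

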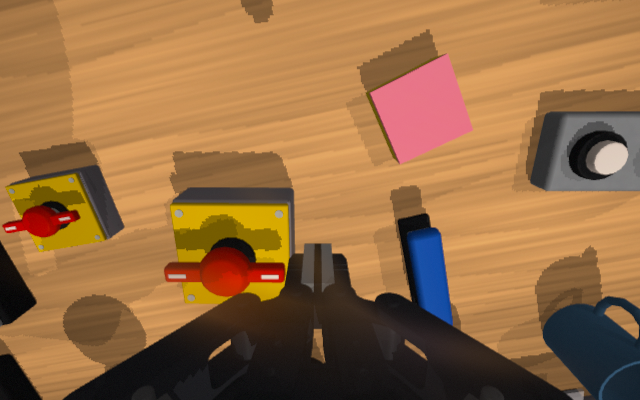

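The mushroom matches its starting picture and height, both in and round. Now the green button.

send_rows(dp=[[2, 60, 0], [4, 120, 0], [6, 180, 0], [8, 240, 0], [8, 290, 0]], rot=[[0, 0, 0], [0, 0, 0], [0, 0, 0], [0, 0, 0], [0, 0, 0]])

```text
time: 18.68
tool_pos: [448.9, 182.3, 208.7]
tcp_rot: [-179.9, 0.1, 78.1]
ft_force: [0.5, -0.7, 0.2]
finger_gap: 0.2
```

send_rows(dp=[[0, 20, 0], [0, 20, 0]], rot=[[0, 0, 0], [0, 0, 0]])

```text
time: 18.92
tool_pos: [448.9, 201.5, 208.6]
tcp_rot: [-179.8, 0.1, 78.2]
ft_force: [-0.7, 0.1, -0.1]
finger_gap: 0.2
```

```bash
python3 - <<'E'
from h import *
s,d=snap('wrist','g1');print(s['time'],s['tool_pos'],s['tcp_rot'])
d=np.load('g1.npz');D=d['depth'];K=d['intrinsics'];T=wT(d)
hsv=cv2.cvtColor(d['pixels'],cv2.COLOR_RGB2HSV).astype(int);H,S,V=hsv[...,0],hsv[...,1],hsv[...,2]
g=((H>55)&(H<95)&(S>100)&(V>50)).astype(np.uint8)
for c in cv2.findContours(g,0,1)[0]:
    if cv2.contourArea(c)>200:
        (x,y),rad=cv2.minEnclosingCircle(c);m=cv2.moments(c);x2,y2=m['m10']/m['m00'],m['m01']/m['m00'];print(x,y,rad,x2,y2,ray(T,K,x,y,52),ray(T,K,x2,y2,52),cv2.boundingRect(c), D[int(y),int(x)])
E
```

```text
18.925 [448.88273824 201.47380389 208.62288665] [-1.79831757e+02  1.12219514e-01  7.81677003e+01]
361.2601623535156 215.74354553222656 16.305309295654297 361.23241394056015 215.80649989309384 [491.78079977 236.19104428  52.        ] [491.84093067 236.15374526  52.        ] (346, 200, 32, 33) 307.44153
356.5 1.0 18.52710723876953 355.92629629629624 6.886666666666667 [309.55108463 262.03191039  52.        ] [313.50438817 260.905158    52.        ] (338, 0, 38, 18) 250.46992
```

View pics/g1.png

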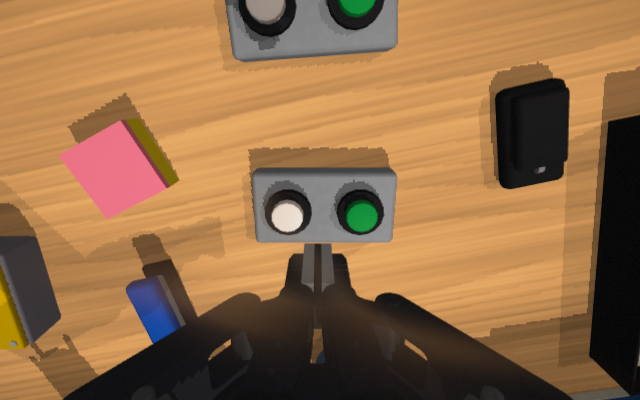

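The far pad is in front of the tool, with green at (361,216) giving (492,236), and white at (288,215). The near pad is at the top edge. I'll go above the green button at about (492,235).

send_rows(dp=[[21, 17, -40], [42, 34, -80], [42, 34, -115], [42, 34, -136], [42, 34, -136]], rot=[[0, 0, 0], [0, 0, 0], [0, 0, 0], [0, 0, 0], [0, 0, 0]])

```text
time: 19.6
tool_pos: [489.9, 232.7, 71.9]
tcp_rot: [-179.7, 0.2, 77.9]
ft_force: [-0.3, -0.4, 0.1]
finger_gap: 0.1
```

send_rows(dp=[[0, 0, -4], [0, 0, -8], [0, 0, -11], [0, 0, -13], [0, 0, -13]], rot=[[0, 0, 0], [0, 0, 0], [0, 0, 0], [0, 0, 0], [0, 0, 0]])

```text
time: 20.23
tool_pos: [492.4, 235.1, 62.4]
tcp_rot: [179.9, -0.0, 78.0]
ft_force: [1.3, -1.5, 3.3]
finger_gap: 0.0
```

send_rows(dp=[[0, 0, -1.5], [0, 0, -3], [0, 0, -3.5], [0, 0, -4], [0, 0, -4]], rot=[[0, 0, 0], [0, 0, 0], [0, 0, 0], [0, 0, 0], [0, 0, 0]])

```text
time: 20.85
tool_pos: [492.5, 235.2, 59.8]
tcp_rot: [179.9, -0.0, 78.0]
ft_force: [-4.7, -4.5, 18.9]
finger_gap: 0.0
```

Green has bottomed out: TCP about 6 mm below first contact, at 19 N. I'll release it and back away.

send_rows(dp=[[0, 0, 5], [0, 0, 20], [0, 0, 70], [-20, 0, 120], [-40, 0, 150]], rot=[[0, 0, 0], [0, 0, 0], [0, 0, 0], [0, 0, 0], [0, 0, 0]])

```text
time: 21.48
tool_pos: [451.4, 235.5, 210.8]
tcp_rot: [179.9, -0.1, 78.0]
ft_force: [-0.2, -0.2, 0.5]
finger_gap: 0.1
```

send_rows(dp=[[0, 0, 10], [0, 0, 10], [0, 0, 10], [0, 0, 10]], rot=[[0, 0, 0], [0, 0, 0], [0, 0, 0], [0, 0, 0]])

```text
time: 21.98
tool_pos: [451.2, 234.7, 215.9]
tcp_rot: [-179.9, 0.1, 78.0]
ft_force: [-0.0, 0.2, 0.1]
finger_gap: -0.1
```

```bash
python3 hh.py z; python3 - <<'E'
from h import *
s=r.sense();print(s['time'],s['tool_pos'],s['ft_force'])
z0=np.load('g1.npz');z1=np.load('w_z.npz')
for d in(z0,z1):
    D=d['depth'];K=d['intrinsics'];T=wT(d);hsv=cv2.cvtColor(d['pixels'],cv2.COLOR_RGB2HSV).astype(int);H,S,V=hsv[...,0],hsv[...,1],hsv[...,2]
    v,u=np.nonzero((D>0));zz=D[v,u];P=np.stack([(u-K[0,2])/K[0,0]*zz,(v-K[1,2])/K[1,1]*zz,zz],1)@T[:3,:3].T+T[:3,3]
    for c in((492,235),(478,163)):
        q=P[(np.hypot(P[:,0]-c[0],P[:,1]-c[1])<9)&(P[:,2]<70)];print(c,len(q),np.median(q[:,2]) if len(q) else '')
snap('top','topz')
a=[cv2.resize(cv2.imread(f'pics/{f}.png')[20:310,60:560],None,fx=.8,fy=.8) for f in('top0','topz')]
cv2.imwrite('pics/cmpz.png',np.hstack(a)[:, :800])
cv2.imwrite('pics/cmpz.png',np.vstack(a))
E
```

```text
21.975 s_z 70 [96.  99.  99.9] ear 38 [85.4 90. ]
22.025 w_z 0  ear 0 
22.075 [451.38933366 234.79254558 216.56568569] [ 0.35873665  0.01242125 -0.16342931]
(492, 235) 249 51.69244685128962
(478, 163) 245 51.6870356967292
(492, 235) 228 51.664604903743964
(478, 163) 231 51.571242832054
```

View pics/cmpz.png

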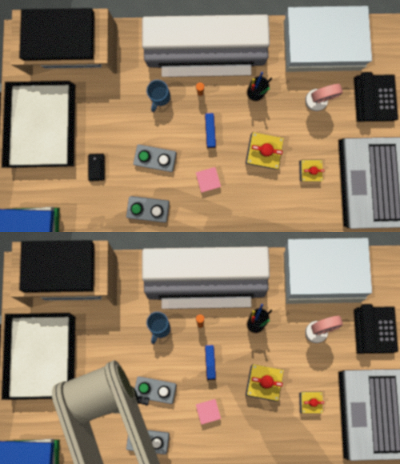

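View pics/s_z.png

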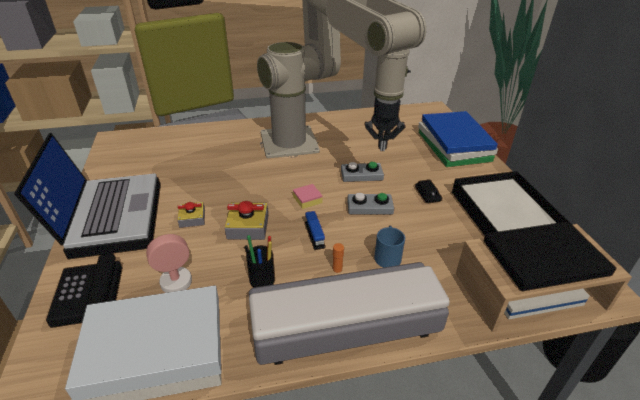

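The mushroom is out at (246,208), both buttons on the far pad are up, nothing else has moved, and the arm is clear.

```bash
python3 -c "
from bench import job
print(job.hand_in())"
```

```text
the job is handed in; nothing more can be done
None
```

I latched the larger station's mushroom button, turned it clockwise by one ear with the closed fingertips until it sprang out, and let it return. Then I pressed the far pad's green button to its stop and let it go. I handed in at about 22 s of robot time.

- **First release failed:** on my first turn the button unlatched but stuck about 4 mm short of fully out. The ear had probably caught under a step on the finger. I re-latched it and turned it again with the flat side of the finger; it stalled about 5 mm in, then came fully out once I turned and lifted the finger a little more. So the press-and-turn was done twice, both times before the green button.
- **Mushroom:** the last check put the head top at about 96 mm and the ear tops at about 89 mm, the same as at the start. The ears were back at their rest angle.
- **Green and white:** green reached about 6 mm of travel at 19 N. Afterwards its top was at 51.7 mm, the same as before the press. White was unchanged at 51.6 mm.
- **Everything else:** no other item in view had moved in the last pictures. The arm blocked part of the overhead view, but the scene camera showed the rest. The arm was clear, with no contact force.

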